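# Hold the long chisel level for inspection

### The arm

A 6-joint arm with a two-finger parallel gripper is mounted at the origin on the work surface. World frame = base frame: x ahead of the robot, y to its left, z up, the work surface at z = 0. Lengths are in m, angles in rad, forces in N, time in s.
With the tool pointing down it reaches from about 0.25 to 0.725 m from the base axis. Payload 4 kg.
Tool frame: the origin (TCP) lies on the centre line of the jaws, within the pads' length; the fingertips stand 17 mm ahead of it and the grasp point (between the pads) lies 2 mm behind it; z points along the fingers, y is the line along which they close (so a half turn about z gives the same grasp; the last joint's range is limited). The gripper opens to 85 mm and grips with 20 to 120 N. Pads are 22 mm wide; open, the fingers measure 114 mm over their backs; the gripper's body (76 mm by 85 mm) begins 54 mm behind the grasp point. The pads swing forward as they close: fully open they stand 13 mm farther back than shut.
Start: joints at [1.18, 0.241, 0.005, 1.335, 0, 1.571], TCP at [0.19, 0.462, 0.22] pointing down, gripper open.
Joint ranges: [-2.72, 2.72], [-1.05, 1.87], [-1.09, 1.28], [-1.99, 2.15], [-1.42, 1.44], [-3.14, 3.14]. Speed limits (rad/s): [2.79, 2.79, 3.14, 3.14, 3.14, 3.14].

### API

Orientations are given as a unit quaternion [x, y, z, w].
In Python, from workcell import bot, camera, get_calibration gives the robot as it stands.
- The arm moves only by the tool apply_moves, never from a script. Its argument "steps" is a list of rows, each a list of 3 entries, a list of its own where there are three numbers: the shift along the tool's x, y, z as a fraction of full scale, then the turn, a rotation vector about the tool's x, y, z as a fraction of full scale, then the opening, from 0 (shut) to 1 (fully open). A call has exactly 8 rows; each row shifts and turns the commanded pose from where the row before left it, along the tool's axes as they then stand; what a row does not reach is not made up. Full scale, the value 1, is 20 cm for a shift and pi rad for a turn. A row lasts 1/12 s, in which the tool goes at most 41.7 mm and 7.16 degrees, less where a joint would pass 70% of its speed; a pose out of reach is approached as far as the arm can. A call with a number of a shift or a turn outside -1 to 1 is refused whole. A call with a gripper value outside its range is refused whole. The fingers move at their own pace and stop on an object; the grip force is fixed at half the most. Time passes only in rows, so rows that do not move let the fingers close, or fill a call up. It gives the time, the measured TCP pose, the force, the opening and the grip force at its end, in the units of the state.
- bot.get_obs(): the state, without advancing time (a new reading comes with each control period).
- camera(name): name is "scene" or "top" or "wrist"; returns (picture, depth): 384x512x3 uint8, red, green, blue; 384x512 float32, m along the optical axis (not along the pixel's ray), 0 where there is no reading.
- get_calibration(name): a dict with "fov_y" (degrees; the focal length in pixels is half the picture's height over the tangent of half this angle, whatever the lens; pixels are square), "cx", "cy" (the principal point, pixels), "rvec" (rotation vector, rad) and "tvec" (3), from world to camera coordinates, as OpenCV has them. Camera axes: x right, y down, z forward; pixel columns grow to the right and rows downward; lengths in m; the calibration is good to about 2 mm. A picture is of the moment at which its call begins: read the wrist's pose just before it. get_calibration takes no time and is no camera call; for the wrist camera it gives the pose at the moment of the call.
- bot.job_done(): hands the job in; it is judged then, once.
The state is a dict: "clock": time; "joint_pos": joint angles; "joint_vel": joint speeds; "tau": joint torques, N m; "eef_pos": TCP position; "tool_rot": TCP orientation; "ft_force": force on the tool from outside, world axes, zero at the start; "ft_torque": the same for the moment, N m; "grip_width": finger opening in m; "grasp_force": force on a finger pad.
Only numpy, scipy, OpenCV 4.12 (cv2) and the standard library are available. Lean on these libraries where they do the work, as an engineer would, in place of code of your own. Each camera call takes 0.05 s, during which the arm holds its last target. There are 200 camera calls.

### The job

Set the inspection lamp to half brightness by standing its dimmer lever straight up; then draw the long-handled chisel out of the leaning rack, turn it level (to within ten degrees) and finish still holding it like that, steady in the gripper and at least 20 cm above the bench, touching nothing else. Leave the two short tools in the rack and the other things on the bench where they are.

Things in the scene. Friction and masses are not known exactly. Their poses are not given: they have to be found in the camera images.
- dimmer (a joint): Dimmer lever of the inspection lamp, in rad: 0 = leaning 0.7 rad (40 deg) towards the dimmer's front (the robot's side), 0.7 = straight up, 1.4 = leaning 0.7 rad away. It stays where it is left; moving it takes about 1 N at the ball.
- dimmer_tip (a point): Centre of the black ball (26 mm across) at the free end of the dimmer lever, a steel rod 10 mm thick; the ball's centre is 85 mm from the hinge axis and swings in an arc about it, in the dimmer's own x-z plane.
- dimmer_hinge (a point): Point on the lever's hinge axis, 22 mm above the bench, in the middle of the dimmer's grey base (70 mm along x, 50 mm along y, 25 mm high, fixed to the bench). y is the level hinge axis; z is up; x points from the dimmer's front to its back, the way the lever moves as its value grows.
- chisel_grip (a point): Long chisel: straight wooden handle 125 mm long, 27 mm across, brass ring at its lower end. This point is on the handle's axis, 88 mm above the shoulder, 37 mm below the handle's free end: a good place to grip. z runs along the tool from blade to handle end, y across the blade. In the rack it leans about 45 deg towards the rack's front, handle up.
- chisel_tip (a point): Cutting end of the long chisel, on its axis, 105 mm below the shoulder and 193 mm from the grip point; axes as chisel_grip.
- rack: Wooden rack fixed to the bench, 150 x 298 mm; origin under its middle on the bench, x to its back, y along it, z up. Two end boards 125 mm high; between them a 40 mm thick board whose upper face slopes 45 deg, looking up and to the front, with three through slots (7 x 23 mm, loose round the blades) 80 mm apart along y, mouths at x = -20, z = 105 mm.
- palm_round_grip (a point): Half-way along the handle of a short palm tool with a bulbous knob handle (76 mm long, 34 mm across), leaning in another slot of the rack. Leave it there.
- palm_slim_grip (a point): Half-way along the handle of a short slim palm tool (handle 82 mm long, 24 mm across), leaning in another slot. Leave it there.
- mallet: Wooden carver's mallet lying down; origin on the bench near the root of its handle; head 110 mm long, 72 mm across, towards its +x. Leave it.
- stone: Sharpening stone on a wooden base, 200 x 70 mm, 34 mm high; origin under its middle. Leave it.
- glue: Yellow glue bottle, 60 mm across, 160 mm tall; origin under its middle. Leave it.
- pot: Open steel cup, 80 mm across, 95 mm tall; origin under its middle. Leave it.
- rosette: Wooden block with a carved round rosette, 130 x 90 mm, about 35 mm high; origin under its middle. Leave it.
- square: Joiner's try square, wooden stock 110 mm and steel blade 170 mm, 16 mm high; origin at its corner on the bench. Leave it.
- chisel: The long chisel, 0.11 to 0.18 kg; origin on its axis at the shoulder, which rests on the rack's sloping face and is its balance point, so grip firmly. Below it a steel blade 20 x 5 mm, 105 mm long, stands in the slot; pulling the tool 110 mm along its own axis (chisel_grip's z) clears the rack. This body's own axes are not along the tool: use chisel_grip.
Things that resemble listed ones, but are neither listed nor needed, are in the scene too. Leave any purple or turquoise look-alike of the rosette alone.

How it is judged:
By the outcome, as a careful person would: the job done as asked, in the order asked, and still so for the second after the job is handed in, while the arm keeps its last pose, push and grip.
It also fails if it takes over 43 s, if anything falls off the work surface, if the arm or the gripper's body presses on something with over 40 N, if the wrist force passes 120 N, or if a joint passes its speed limit or range.

## Working session

There is one attempt and no reset: what is moved stays moved. The work goes in short steps, Python scripts to look and compute and a tool call to move; the robot and the scene stay as the last step left them, time stands still between calls to the robot, and variables do not carry over. Pictures are saved under pics/ and viewed, at most 12 in all, crops included, and the job is handed in when it is done.

Besides the shell and the picture viewer there is one more tool, called after ">>>" as name([rows], argument=value, ...), one row to a line, values as JSON. apply_moves: Moves the arm, as the interface text tells. Its arguments: {"type":"object","properties":{"steps":{"type":"array"}},"required":["steps"]}

```bash
mkdir -p pics
cat > h.py <<'E'
import numpy as np, cv2
from workcell import bot, camera, get_calibration
from scipy.spatial.transform import Rotation as R
def snap(n,tag):
    c=get_calibration(n); p,d=camera(n)
    cv2.imwrite(f'pics/{tag}.png',p[:,:,::-1]); np.savez(f'pics/{tag}.npz',p=p,d=d,fov=c['fov_y'],cx=c['cx'],cy=c['cy'],r=np.array(c['rvec'],float).ravel(),t=np.array(c['tvec'],float).ravel())
def cloud(tag):
    z=np.load(f'pics/{tag}.npz'); d=z['d']; H,W=d.shape; f=H/2/np.tan(np.radians(z['fov'])/2)
    v,u=np.mgrid[:H,:W]; P=np.stack([(u-z['cx'])/f*d,(v-z['cy'])/f*d,d],-1)
    X=(P-z['t'])@R.from_rotvec(z['r']).as_matrix(); X[d==0]=np.nan
    return X,z['p']
def proj(tag,X):
    z=np.load(f'pics/{tag}.npz'); f=z['d'].shape[0]/2/np.tan(np.radians(z['fov'])/2)
    c=np.atleast_2d(X)@R.from_rotvec(z['r']).as_matrix().T+z['t']
    return c[:,:2]/c[:,2:]*f+[z['cx'],z['cy']]
E
python3 - <<'E'
from h import *
snap('scene','s0');snap('top','t0')
for n in('s0','t0'):
    im=cv2.imread(f'pics/{n}.png');cv2.imwrite(f'pics/{n}b.png',cv2.resize(im,(800,600),interpolation=cv2.INTER_CUBIC))
o=bot.get_obs();print(o)
E
```

```text
{'clock': 0.1, 'joint_pos': array([ 1.18003477e+00,  2.41352809e-01,  3.84412048e-03,  1.33522460e+00,
       -6.45921220e-06,  1.57079546e+00]), 'joint_vel': array([-0.0008262 , -0.00284875,  0.00128104, -0.00113038,  0.00069645,
        0.00033469]), 'tau': array([ 4.31797753e-04, -3.73138797e+01,  2.53009468e+01,  1.08180955e-02,
        3.37463860e-05,  9.40315431e-06]), 'eef_pos': array([0.19021763, 0.4617491 , 0.21898879]), 'tool_rot': array([ 1.94139560e-01,  9.80973442e-01, -9.50683056e-04, -1.84853558e-04]), 'ft_force': array([0.57063504, 0.20389214, 0.52526677]), 'ft_torque': array([ 0.01869325,  0.08186518, -0.05641611]), 'grasp_force': 0.0, 'grip_width': 0.08533155872297339}
```

View pics/s0b.png

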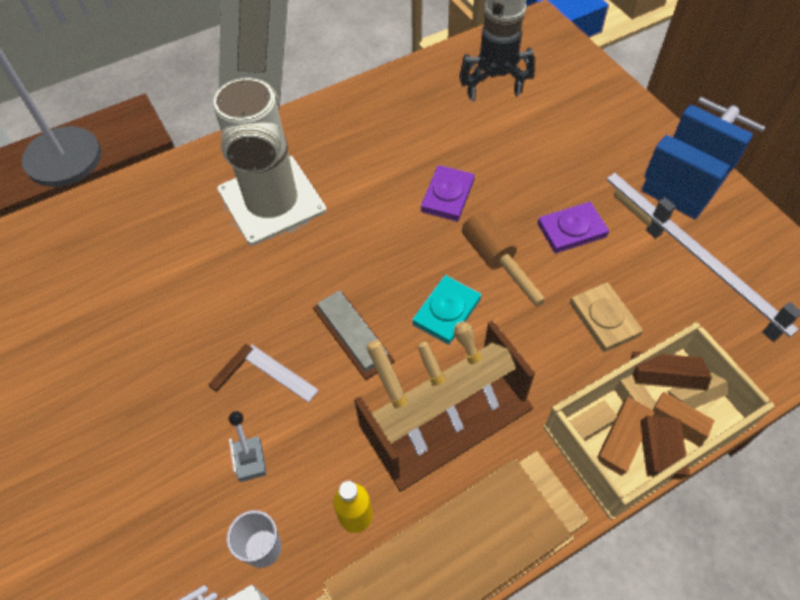

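View pics/t0b.png

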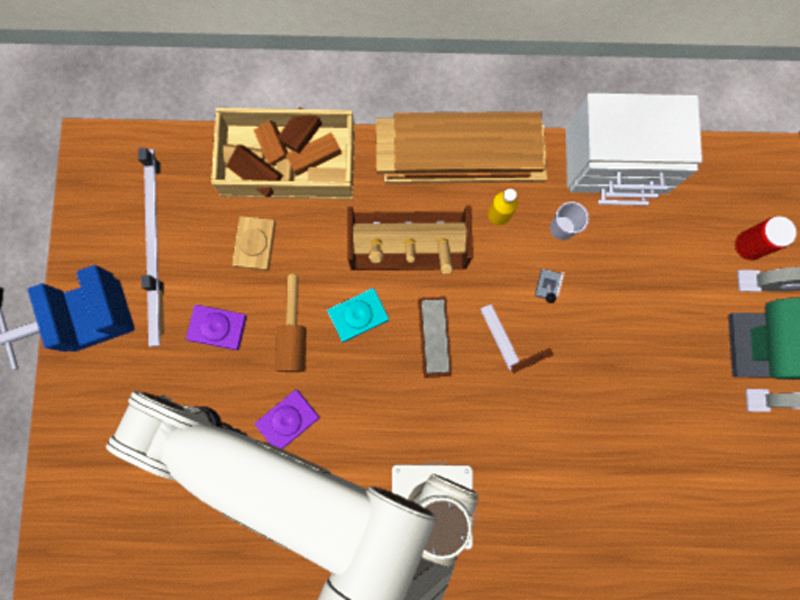

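The scene view shows the dimmer at about (240,445), with its ball at (236,418), and the long chisel's handle running from (375,345) to (400,403). The two palm tools are to the right of it. In the top view the dimmer ball is at (550,297) and the chisel handle at (445,255).

Run:
```python
from h import *
for n,bx in(('s0',[(225,405,270,485),(360,335,412,410)]),('t0',[(530,262,570,305),(435,232,460,275)])):
    X,p=cloud(n)
    for k,(a,b,c,d) in enumerate(bx):
        s=np.s_[int(b/1.5625):int(d/1.5625),int(a/1.5625):int(c/1.5625)]
        Q=X[s].reshape(-1,3);C=p[s].reshape(-1,3).astype(int)
        if k==0:
            m=(Q[:,2]>.012); T=Q[m&(Q[:,2]>.075)]; B=Q[m&(Q[:,2]<.03)]
            print(n,'ball',np.median(T,0),T[:,2].max(),len(T),'base',B.min(0),B.max(0),np.median(B,0))
            b2=B[B[:,2]>.018]
            (ce,sz,an)=cv2.minAreaRect(b2[:,:2].astype(np.float32)); print('rect',ce,sz,an)
        else:
            m=(Q[:,2]>.13)&(C[:,0]>150)
            H=Q[m]; c=np.median(H,0); u=np.linalg.svd(H-c,full_matrices=False)[2][0]; u*=np.sign(u[2]); t=(H-c)@u
            print(n,'handle',c,u,t.min(),t.max(),'top',c+u*t.max(),len(H))
im=cv2.imread('pics/s0.png');a=cv2.resize(im[250:315,135:190],None,fx=7,fy=7,interpolation=cv2.INTER_CUBIC)
b=cv2.resize(im[210:275,220:345],None,fx=3.2,fy=3.2,interpolation=cv2.INTER_CUBIC)
o=np.zeros((600,800,3),np.uint8);o[:a.shape[0],:a.shape[1]]=a;o[:b.shape[0],390:390+b.shape[1]]=b
t=cv2.imread('pics/t0.png');e=cv2.resize(t[165:198,335:368],None,fx=11,fy=11,interpolation=cv2.INTER_CUBIC);o[230:593,410:773]=e
cv2.imwrite('pics/c1.png',o)
```

```text
s0 ball [ 0.5023438  -0.28044819  0.09844812] 0.10870372751138521 86 base [ 0.50602422 -0.32361985  0.0128183 ] [ 0.58518987 -0.26044856  0.02986219] [ 0.55661733 -0.29028231  0.02415508]
rect (0.545724630355835, -0.29047152400016785) (0.04774186387658119, 0.07388017326593399) 72.38249206542969
s0 handle [ 0.57793504 -0.01797309  0.16893698] [-0.73459765 -0.02916622  0.67787582] -0.0569074248365191 0.04635679569419845 top [ 0.54388145 -0.01932515  0.20036113] 232
t0 ball [ 0.49523104 -0.27558223  0.09742468] 0.1097358493910133 39 base [ 0.50940506 -0.31794202  0.01239699] [ 0.58165389 -0.2570504   0.02994408] [ 0.54901333 -0.27964045  0.02421894]
rect (0.5440970063209534, -0.2877117395401001) (0.046660710126161575, 0.07151598483324051) 73.8639907836914
t0 handle [ 0.56704837 -0.01413851  0.17982695] [-0.75673792 -0.03595584  0.65272881] -0.06917098058015354 0.03587702203292049 top [ 0.53989886 -0.01542849  0.20324492] 109
```

View pics/c1.png

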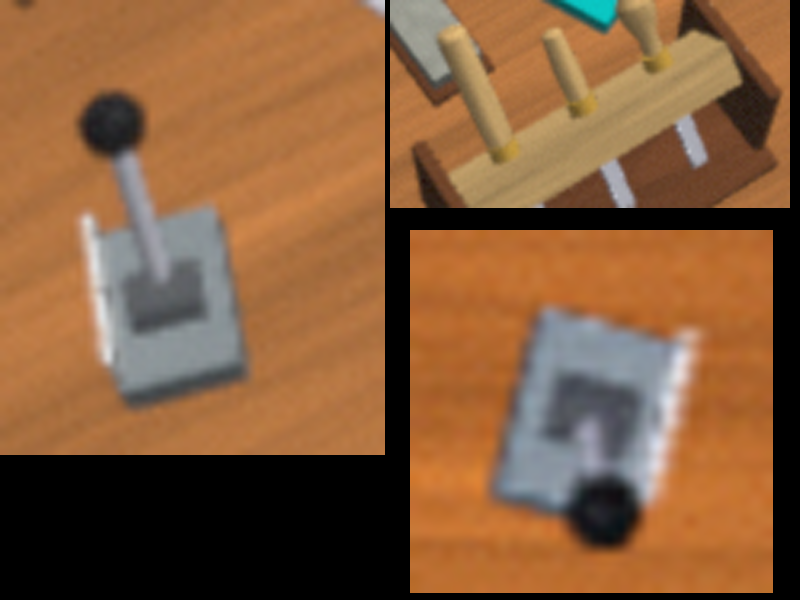

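The crop shows the dimmer leaning toward the robot. A white strip on its -y side biases the base rectangle. Next I'll fit the shapes: a sphere for the ball and a cylinder for the handle.

```bash
cat > fit.py <<'E'
from h import *
from scipy.optimize import least_squares
def ball(Q,r=.013):
    f=least_squares(lambda c:np.linalg.norm(Q-c,axis=1)-r,np.median(Q,0)-[0,0,.01],loss='soft_l1',f_scale=.001); return f.x
def cyl(Q,u0,r=.0135):
    c0=np.median(Q,0)-[0,0,.01]
    def res(p):
        u=np.array([p[2],p[3],1.]);u/=np.linalg.norm(u);w=Q-np.array([p[0],p[1],c0[2]])
        return np.linalg.norm(np.cross(w,u),axis=1)-r
    f=least_squares(res,[c0[0],c0[1],u0[0]/u0[2],u0[1]/u0[2]],loss='soft_l1',f_scale=.001)
    u=np.array([f.x[2],f.x[3],1.]);u/=np.linalg.norm(u);c=np.array([f.x[0],f.x[1],c0[2]])
    t=(Q-c)@u; return c,u,t,np.abs(f.fun).mean()
E
python3 - <<'E'
from fit import *
BB=[];HH=[];GG=[]
for n in('s0','t0'):
    X,p=cloud(n);Q=X.reshape(-1,3);C=p.reshape(-1,3).astype(int)
    near=np.linalg.norm(Q[:,:2]-[.50,-.278],axis=1)<.03
    B=Q[near&(C.max(1)<70)&(Q[:,2]>.07)];print(n,len(B),ball(B));BB.append(B)
    hm=(abs(Q[:,1]+.017)<.03)&(Q[:,0]>.52)&(Q[:,0]<.615)&(Q[:,2]>.14)&(Q[:,2]<.225)
    H=Q[hm];c,u,t,e=cyl(H,[-.7,-.03,.7]);print(n,len(H),'c',c,'u',u,'top',c+u*np.percentile(t,99.5),e);HH.append(H)
    # base top grey
    g=(abs(Q[:,2]-.025)<.004)&(np.linalg.norm(Q[:,:2]-[.547,-.289],axis=1)<.06)&(C.max(1)<190)
    G=Q[g&(C[:,2]>=C[:,0]-5)];print('grey',len(G),cv2.minAreaRect(G[:,:2].astype(np.float32)));
B=np.vstack(BB);print(ball(B));H=np.vstack(HH);c,u,t,e=cyl(H,[-.7,-.03,.7]);print(c,u,c+u*np.percentile(t,99.5),e)
# rack: sloped face plane & end boards
X,p=cloud('t0');Q=X.reshape(-1,3)
m=(Q[:,2]>.119)&(Q[:,2]<.131)&(Q[:,0]>.5)&(Q[:,0]<.72)&(abs(Q[:,1]-.07)<.2)
for lo,hi in((-.12,-.04),(.18,.28)):
    S=Q[m&(Q[:,1]>lo)&(Q[:,1]<hi)];print('end',len(S),S.mean(0) if len(S) else'',np.linalg.svd(S-S.mean(0),full_matrices=False)[2][0] if len(S)>2 else'')
E
```

```text
s0 51 [ 0.49666886 -0.27882453  0.09128463]
s0 305 c [ 0.56777467 -0.01985059  0.16139877] u [-0.71854741 -0.01793765  0.69524662] top [ 0.53631912 -0.02063584  0.1918343 ] 0.0016135821236211154
grey 259 ((0.5467698574066162, -0.29153895378112793), (0.0468258373439312, 0.07025575637817383), 74.23843383789062)
t0 31 [ 0.49498066 -0.27853884  0.09007797]
t0 121 c [ 0.55914878 -0.01842156  0.17073363] u [-0.71236543 -0.0286097   0.70122534] top [ 0.53380255 -0.0194395   0.19568349] 0.0019839884793997776
grey 100 ((0.5424524545669556, -0.28748100996017456), (0.04670290648937225, 0.06824291497468948), 74.35929107666016)
[ 0.49620603 -0.2790468   0.09103712]
[ 0.5663155  -0.01939746  0.16311064] [-0.71706023 -0.02188862  0.69666743] [ 0.53412045 -0.02038023  0.19439009] 0.001789592454814585
end 142 [ 0.64748347 -0.07335607  0.12411219] [-0.99967408 -0.02529347  0.00346085]
end 136 [0.6398671  0.20393028 0.12426519] [-0.99970073 -0.02436389  0.00220377]
```

```bash
cat > plan.py <<'E'
from h import *
from math import ceil
def frame(z,y):
    z=np.array(z,float);z/=np.linalg.norm(z);y=np.array(y,float);y-=z*(y@z);y/=np.linalg.norm(y)
    return R.from_matrix(np.c_[np.cross(y,z),y,z])
def plan(tp,tr,n,p=None,r=None):
    """how far to go, split in n rows, in tool axes and fractions of full scale"""
    o=bot.get_obs(); p=o['eef_pos'] if p is None else np.array(p); r=R.from_quat(o['tool_rot']) if r is None else r
    w=(r.inv()*tr).as_rotvec()/n; d=(np.array(tp)-p)/n
    print('per row mm %.1f deg %.2f'%(np.linalg.norm(d)*1e3,np.degrees(np.linalg.norm(w))))
    for i in range(n):
        print(np.round(r.inv().apply(d)/.2,3).tolist(),np.round(w/np.pi,4).tolist()); r=r*R.from_rotvec(w)
XD=np.array([.963,-.271,0]); UC=np.array([-.707,-.018,.707])
E
python3 - <<'E'
from plan import *
plan([.513,-.282,.30],frame([0,0,-1],XD),24)
E
```

```text
per row mm 34.0 deg 3.47
[-0.121, -0.118, -0.017] [-0.0, 0.0, 0.0193]
[-0.128, -0.11, -0.017] [-0.0, 0.0, 0.0193]
[-0.135, -0.102, -0.017] [-0.0, 0.0, 0.0193]
[-0.14, -0.094, -0.017] [-0.0, 0.0, 0.0193]
[-0.146, -0.085, -0.017] [-0.0, 0.0, 0.0193]
[-0.151, -0.076, -0.017] [-0.0, 0.0, 0.0193]
[-0.155, -0.067, -0.017] [-0.0, 0.0, 0.0193]
[-0.159, -0.057, -0.017] [-0.0, 0.0, 0.0193]
[-0.162, -0.048, -0.017] [-0.0, 0.0, 0.0193]
[-0.165, -0.038, -0.017] [-0.0, 0.0, 0.0193]
[-0.167, -0.028, -0.017] [-0.0, 0.0, 0.0193]
[-0.168, -0.018, -0.017] [-0.0, 0.0, 0.0193]
[-0.169, -0.007, -0.017] [-0.0, 0.0, 0.0193]
[-0.169, 0.003, -0.017] [-0.0, 0.0, 0.0193]
[-0.168, 0.013, -0.017] [-0.0, 0.0, 0.0193]
[-0.167, 0.023, -0.017] [-0.0, 0.0, 0.0193]
[-0.166, 0.033, -0.017] [-0.0, 0.0, 0.0193]
[-0.163, 0.043, -0.017] [-0.0, 0.0, 0.0193]
[-0.16, 0.053, -0.017] [-0.0, 0.0, 0.0193]
[-0.157, 0.063, -0.017] [-0.0, 0.0, 0.0193]
[-0.153, 0.072, -0.017] [-0.0, 0.0, 0.0193]
[-0.148, 0.081, -0.017] [-0.0, 0.0, 0.0193]
[-0.143, 0.09, -0.017] [-0.0, 0.0, 0.0193]
[-0.137, 0.099, -0.017] [-0.0, 0.0, 0.0193]
```

>>> apply_moves([
  [[-0.12,-0.12,-0.05],[0,0,0.019],1],
  [[-0.13,-0.11,-0.05],[0,0,0.019],1],
  [[-0.135,-0.1,-0.05],[0,0,0.019],1],
  [[-0.14,-0.09,-0.05],[0,0,0.019],1],
  [[-0.145,-0.085,-0.05],[0,0,0.019],1],
  [[-0.15,-0.075,-0.05],[0,0,0.019],1],
  [[-0.155,-0.065,-0.05],[0,0,0.019],1],
  [[-0.16,-0.06,-0.05],[0,0,0.019],1],
])

```text
clock: 0.77
eef_pos: [0.2993, 0.2138, 0.3]
tool_rot: [0.422, 0.907, -0.0, -0.0]
ft_force: [-0.3, -0.4, 0.3]
grip_width: 0.0853
grasp_force: 0.0
```

>>> apply_moves([
  [[-0.16,-0.05,0],[0,0,0.019],1],
  [[-0.165,-0.04,0],[0,0,0.019],1],
  [[-0.165,-0.03,0],[0,0,0.019],1],
  [[-0.17,-0.02,0],[0,0,0.019],1],
  [[-0.17,-0.01,0],[0,0,0.019],1],
  [[-0.17,0,0],[0,0,0.019],1],
  [[-0.17,0.01,0],[0,0,0.019],1],
  [[-0.165,0.02,0],[0,0,0.019],1],
])

```text
clock: 1.43
eef_pos: [0.4057, -0.0352, 0.2995]
tool_rot: [0.625, 0.781, -0.0, -0.0]
ft_force: [1.1, 0.8, 0.2]
grip_width: 0.0855
grasp_force: 0.0
```

Run:
```python
from plan import *
o=bot.get_obs();print(o['clock'],o['eef_pos'],o['joint_pos'])
plan([.513,-.282,.25],frame([0,0,-1],XD),8)
```

```text
1.4333 [ 0.40571027 -0.03521595  0.29954309] [-8.66679625e-02  3.31642380e-02 -3.27197565e-02  1.50538930e+00
  1.08895556e-04  1.26264546e+00]
per row mm 34.2 deg 3.55
[-0.165, 0.032, 0.031] [-0.0, -0.0, 0.0197]
[-0.163, 0.042, 0.031] [-0.0, -0.0, 0.0197]
[-0.16, 0.052, 0.031] [-0.0, -0.0, 0.0197]
[-0.157, 0.062, 0.031] [-0.0, -0.0, 0.0197]
[-0.152, 0.071, 0.031] [-0.0, -0.0, 0.0197]
[-0.148, 0.08, 0.031] [-0.0, -0.0, 0.0197]
[-0.142, 0.089, 0.031] [-0.0, -0.0, 0.0197]
[-0.137, 0.098, 0.031] [-0.0, -0.0, 0.0197]
```

>>> apply_moves([
  [[-0.165,0.03,0.03],[0,0,0.0197],1],
  [[-0.165,0.04,0.03],[0,0,0.0197],1],
  [[-0.16,0.05,0.03],[0,0,0.0197],1],
  [[-0.155,0.06,0.03],[0,0,0.0197],1],
  [[-0.15,0.07,0.03],[0,0,0.0197],1],
  [[-0.15,0.08,0.03],[0,0,0.0197],1],
  [[-0.14,0.09,0.03],[0,0,0.0197],1],
  [[-0.135,0.1,0.03],[0,0,0.0197],1],
])

```text
clock: 2.1
eef_pos: [0.513, -0.2808, 0.2508]
tool_rot: [0.797, 0.604, -0.0, -0.001]
ft_force: [-0.1, 0.1, 0.1]
grip_width: 0.0854
grasp_force: 0.0
```

Run:
```python
from plan import *
from fit import ball
snap('wrist','w1')
im=cv2.imread('pics/w1.png');cv2.imwrite('pics/w1b.png',im)
X,p=cloud('w1');Q=X.reshape(-1,3);C=p.reshape(-1,3).astype(int)
near=np.linalg.norm(Q[:,:2]-[.497,-.278],axis=1)<.03
B=Q[near&(C.max(1)<70)&(Q[:,2]>.07)]
if len(B)>5: print(len(B),ball(B))
g=(abs(Q[:,2]-.025)<.004)&(np.linalg.norm(Q[:,:2]-[.547,-.289],axis=1)<.06)&(C.max(1)<190)
G=Q[g&(C[:,2]>=C[:,0]-5)];print(len(G),cv2.minAreaRect(G[:,:2].astype(np.float32)) if len(G)>4 else'')
o=bot.get_obs();print(o['eef_pos'])
plan([.513,-.282,.103],frame([0,0,-1],XD),8)
```

```text
12929 [ 0.50135241 -0.26177009  0.34392128]
989 ((0.5462948083877563, -0.2895418703556061), (0.04467930644750595, 0.0678233876824379), 75.54660034179688)
[ 0.51456169 -0.28603019  0.24745069]
per row mm 18.1 deg 0.04
[0.002, -0.001, 0.09] [-0.0001, 0.0001, -0.0002]
[0.002, -0.001, 0.09] [-0.0001, 0.0001, -0.0002]
[0.002, -0.001, 0.09] [-0.0001, 0.0001, -0.0002]
[0.002, -0.002, 0.09] [-0.0001, 0.0001, -0.0002]
[0.002, -0.002, 0.09] [-0.0001, 0.0001, -0.0002]
[0.002, -0.002, 0.09] [-0.0001, 0.0001, -0.0002]
[0.002, -0.002, 0.09] [-0.0001, 0.0001, -0.0002]
[0.002, -0.002, 0.09] [-0.0001, 0.0001, -0.0002]
```

View pics/w1b.png

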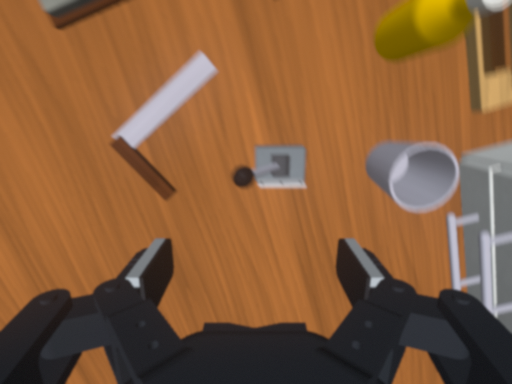

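The wrist view shows the lever between the jaws' planes, with the ball at (243,176) and the base centre at about (280,166). The base is aligned with the tool axes.

Run:
```python
from plan import *
from fit import ball
X,p=cloud('w1');Q=X[160:192,228:258].reshape(-1,3);C=p[160:192,228:258].reshape(-1,3).astype(int)
B=Q[(C.max(1)<80)&(Q[:,2]>.06)&(Q[:,2]<.12)]
b=ball(B);print(len(B),b,B.max(0))
G=X[145:190,255:307].reshape(-1,3);G=G[abs(G[:,2]-.025)<.004];print(cv2.minAreaRect(G[:,:2].astype(np.float32)),np.median(G[:,2]))
D=X[150:180,272:292].reshape(-1,3);D=D[D[:,2]<.04];print(D.mean(0))
print('along',(b[:2]-[.5445,-.2895])@XD[:2],'across',(b[:2]-[.5445,-.2895])@[.271,.963])
```

```text
263 [ 0.49835803 -0.27651661  0.09072382] [ 0.51097682 -0.26799752  0.1048375 ]
((0.5465440154075623, -0.2897127568721771), (0.04973506182432175, 0.06791838258504868), 74.71722412109375) 0.024338459845762113
[ 0.54894093 -0.2913518   0.03001576]
along -0.04795321985270755 across -1.4707268761269404e-06
```

>>> apply_moves([
  [[0,0,0.09],[0,0,0],1],
  [[0,0,0.09],[0,0,0],1],
  [[0,0,0.09],[0,0,0],1],
  [[0,0,0.09],[0,0,0],1],
  [[0,0,0.09],[0,0,0],1],
  [[0,0,0.09],[0,0,0],1],
  [[0,0,0.09],[0,0,0],1],
  [[0,0,0],[0,0,0],1],
])

```text
clock: 2.82
eef_pos: [0.51, -0.2775, 0.1213]
tool_rot: [0.796, 0.606, -0.002, -0.004]
ft_force: [-0.4, 0.5, -0.6]
grip_width: 0.0852
grasp_force: 0.0
```

Run:
```python
from plan import *
for i in range(3):
    camera('top');o=bot.get_obs();print(o['clock'],o['eef_pos'],R.from_quat(o['tool_rot']).as_matrix()[:,2],o['joint_vel'].round(3),o['ft_force'])
plan([.513,-.281,.104],frame([0,0,-1],XD),1)
plan([.546,-.290,.104],frame([0,0,-1],XD),1)
```

```text
2.8667 [ 0.51097757 -0.27806336  0.12334006] [-0.00534268  0.00290848 -0.9999815 ] [-0.001 -0.031  0.061  0.02  -0.001  0.002] [ 0.22305529 -0.69131816  0.32357952]
2.9167 [ 0.51220568 -0.27874781  0.12508817] [-0.00230069  0.00123425 -0.99999659] [-0.002 -0.024  0.043  0.004 -0.001 -0.   ] [0.15735155 0.29875173 0.14978317]
2.9667 [ 0.51307935 -0.2792569   0.12628743] [ 9.48133898e-06 -1.90333145e-05 -1.00000000e+00] [-0.001 -0.017  0.023 -0.002  0.001  0.002] [ 0.96297655 -0.02955127  0.4273912 ]
per row mm 22.4 deg 0.25
[-0.009, 0.002, 0.111] [0.0, 0.0, 0.0014]
per row mm 41.2 deg 0.25
[-0.008, 0.173, 0.111] [0.0, 0.0, 0.0014]
```

>>> apply_moves([
  [[-0.003,0,0.037],[0,0,0],1],
  [[-0.003,0,0.037],[0,0,0],1],
  [[-0.003,0,0.037],[0,0,0],1],
  [[0,0.035,0],[0,0,0],1],
  [[0,0.045,0],[0,0,0],1],
  [[0,0.045,0],[0,0,0],1],
  [[0,0.045,0],[0,0,0],1],
  [[0,0,0],[0,0,0],1],
])

```text
clock: 3.63
eef_pos: [0.5472, -0.2906, 0.1035]
tool_rot: [0.796, 0.606, 0.0, 0.001]
ft_force: [0.4, -0.7, -0.4]
grip_width: 0.0852
grasp_force: 0.0
```

>>> apply_moves([
  [[0,0,0],[0,0,0],0.6],
  [[0,0,0],[0,0,0],0.6],
  [[0,0,0],[0,0,0],0.6],
  [[0,0,0],[0,0,0],0.5],
  [[0,0,0],[0,0,0],0.5],
  [[0,0,0],[0,0,0],0.5],
  [[0,0,0],[0,0,0],0.5],
  [[0,0,0],[0,0,0],0.5],
])

```text
clock: 4.3
eef_pos: [0.5452, -0.2901, 0.1037]
tool_rot: [0.796, 0.605, 0.0, 0.0]
ft_force: [-1.4, 0.1, -0.7]
grip_width: 0.043
grasp_force: 0.0
```

Run:
```python
from plan import *
o=bot.get_obs();print(o['clock'],o['eef_pos'],o['grip_width'],o['joint_vel'].round(3),o['ft_force'])
plan([.546,-.290,.104],frame([0,0,-1],XD),1)
```

```text
4.3 [ 0.54517764 -0.29008986  0.10372029] 0.04297267943635931 [ 0.     0.003  0.001 -0.001 -0.     0.002] [-1.39112113  0.07661523 -0.67474953]
per row mm 0.9 deg 0.23
[0.002, 0.004, -0.001] [0.0, 0.0, 0.0013]
```

>>> apply_moves([
  [[0.002,0.004,0],[0,0,0.001],0.5],
  [[0,0,0],[0,0,0],0.4],
  [[0,0,0],[0,0,0],0.32],
  [[0,0,0],[0,0,0],0.32],
  [[0,0,0],[0,0,0],0.32],
  [[0,0,0],[0,0,0],0.32],
  [[0,0,0],[0,0,0],0.32],
  [[0,0,0],[0,0,0],0.32],
])

```text
clock: 4.97
eef_pos: [0.5462, -0.2899, 0.1036]
tool_rot: [0.797, 0.604, 0.0, 0.0]
ft_force: [0.2, -0.1, 0.7]
grip_width: 0.0274
grasp_force: 0.0
```

>>> apply_moves([
  [[0,0,0],[0,0,0],0.6],
  [[0,0,0],[0,0,0],0.7],
  [[0,0,0],[0,0,0],0.7],
  [[0,0,0],[0,0,0],0.7],
  [[0,0,-0.05],[0,0,0],0.7],
  [[0,0,-0.15],[0,0,0],0.7],
  [[0,0,-0.2],[0,0,0],0.7],
  [[0,0,-0.2],[0,0,0],0.7],
])

```text
clock: 5.63
eef_pos: [0.5452, -0.2894, 0.2246]
tool_rot: [0.797, 0.604, -0.001, -0.001]
ft_force: [0.8, -1.4, -0.4]
grip_width: 0.0601
grasp_force: 0.0
```

>>> apply_moves([
  [[0.1,0,-0.2],[0,0,0],0.7],
  [[0.15,0,-0.2],[0,0,0],0.7],
  [[0.2,0,0],[0,0,0],0.7],
  [[0.2,0,0],[0,0,0],0.7],
  [[0.2,0,0],[0,0,0],0.7],
  [[0,0,0],[0,0,0],0.7],
  [[0,0,0],[0,0,0],0.7],
  [[0,0,0],[0,0,0],0.7],
])

```text
clock: 6.3
eef_pos: [0.5903, -0.1322, 0.2948]
tool_rot: [0.797, 0.605, -0.0, 0.0]
ft_force: [0.3, 0.1, 0.1]
grip_width: 0.06
grasp_force: 0.0
```

Run:
```python
from plan import *
from fit import ball
snap('wrist','w2');snap('scene','s2');snap('top','t2')
for n in('w2','s2','t2'):
    X,p=cloud(n);Q=X.reshape(-1,3);C=p.reshape(-1,3).astype(int)
    B=Q[(np.linalg.norm(Q[:,:2]-[.546,-.29],axis=1)<.035)&(C.max(1)<80)&(Q[:,2]>.075)&(Q[:,2]<.125)]
    if len(B)>8: b=ball(B);print(n,len(B),b,'along',(b[:2]-[.546,-.29])@XD[:2],'across',(b[:2]-[.546,-.29])@[.271,.963])
    G=Q[(abs(Q[:,2]-.025)<.004)&(np.linalg.norm(Q[:,:2]-[.546,-.29],axis=1)<.06)&(C.max(1)<190)&(C[:,2]>=C[:,0]-5)]
    if len(G)>8: print(n,len(G),cv2.minAreaRect(G[:,:2].astype(np.float32)))
o=bot.get_obs();print(o['eef_pos'],o['clock'],o['joint_pos'])
for n in('s2','t2','w2'):
    u=proj(n,[.546,-.29,.1])[0].astype(int);print(n,u)
a=cv2.imread('pics/w2.png')
cs=[cv2.resize(cv2.imread(f'pics/{n}.png')[max(0,int(v)-30):int(v)+30,max(0,int(u)-30):int(u)+30],(390,390),interpolation=cv2.INTER_CUBIC) for n in('s2','t2') for u,v in proj(n,[.546,-.29,.06])]
cv2.imwrite('pics/c2.png',np.hstack(cs))
```

```text
w2 706 ((0.546256422996521, -0.2866513431072235), (0.04667183756828308, 0.06627659499645233), 74.62625122070312)
s2 253 ((0.5464330315589905, -0.2904146909713745), (0.047296710312366486, 0.068609319627285), 73.04917907714844)
[ 0.58991405 -0.13376747  0.29436422] 6.45 [-2.22841727e-01  4.49261080e-01  4.94558715e-01  1.61606069e+00
 -2.78347865e-04  1.62329429e+00]
s2 [153 282]
t2 [355 176]
w2 [253 279]
```

View pics/c2.png

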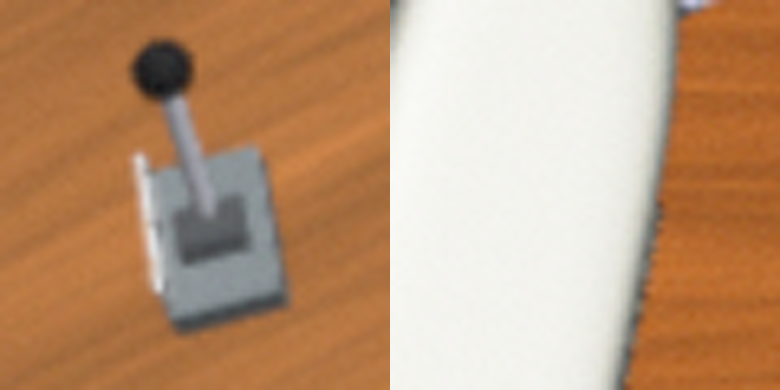

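The lever has not moved: in the scene crop the ball is still leaning. The open fingertips stand further back, so they passed above the ball. I'll go back lower, with the jaws half open around the ball.

Run:
```python
from plan import *
from fit import ball
X,p=cloud('s2');Q=X.reshape(-1,3);C=p.reshape(-1,3).astype(int)
B=Q[(np.linalg.norm(Q[:,:2]-[.51,-.28],axis=1)<.035)&(C.max(1)<80)&(Q[:,2]>.075)&(Q[:,2]<.125)];print(len(B),ball(B))
T=frame([0,0,-1],XD)
plan([.5036,-.2781,.165],T,1);plan([.5036,-.2781,.082],T,1,[.5036,-.2781,.165],T)
```

```text
54 [ 0.49726287 -0.28004622  0.09070953]
per row mm 212.2 deg 0.06
[-0.812, -0.219, 0.647] [0.0, 0.0001, -0.0003]
per row mm 83.0 deg 0.00
[0.0, 0.0, 0.415] [0.0, 0.0, 0.0]
```

>>> apply_moves([
  [[-0.12,-0.031,0.05],[0,0,0],0.6],
  [[-0.12,-0.031,0.09],[0,0,0],0.6],
  [[-0.12,-0.031,0.1],[0,0,0],0.6],
  [[-0.12,-0.031,0.1],[0,0,0],0.6],
  [[-0.12,-0.031,0.1],[0,0,0],0.6],
  [[-0.12,-0.031,0.1],[0,0,0],0.6],
  [[-0.092,-0.033,0.107],[0,0,0],0.6],
  [[0,0,0],[0,0,0],0.6],
])

```text
clock: 7.12
eef_pos: [0.4987, -0.2797, 0.1601]
tool_rot: [0.799, 0.601, -0.003, -0.004]
ft_force: [-0.8, 0.4, -0.7]
grip_width: 0.0514
grasp_force: 0.0
```

>>> apply_moves([
  [[0,0,0],[0,0,0],0.6],
  [[0,0,0],[0,0,0],0.6],
  [[0,0,0.07],[0,0,0],0.6],
  [[0,0,0.09],[0,0,0],0.6],
  [[0,0,0.09],[0,0,0],0.6],
  [[0,0,0.09],[0,0,0],0.6],
  [[0,0,0.075],[0,0,0],0.6],
  [[0,0,0],[0,0,0],0.6],
])

```text
clock: 7.78
eef_pos: [0.5039, -0.2755, 0.0801]
tool_rot: [0.796, 0.605, -0.001, -0.001]
ft_force: [0.5, -0.6, -0.5]
grip_width: 0.0513
grasp_force: 0.0
```

Run:
```python
from plan import *
snap('wrist','w3');camera('top');camera('top')
o=bot.get_obs();print(o['clock'],o['eef_pos'],o['grip_width'],o['ft_force'])
T=frame([0,0,-1],XD)
plan([.546,-.290,.104],T,1)
```

```text
7.9333 [ 0.50582715 -0.27698551  0.08352008] 0.05120920201937598 [0.01252114 0.13191676 0.26439458]
per row mm 46.9 deg 0.20
[-0.009, 0.211, -0.102] [0.0009, 0.0002, 0.0006]
```

View pics/w3.png

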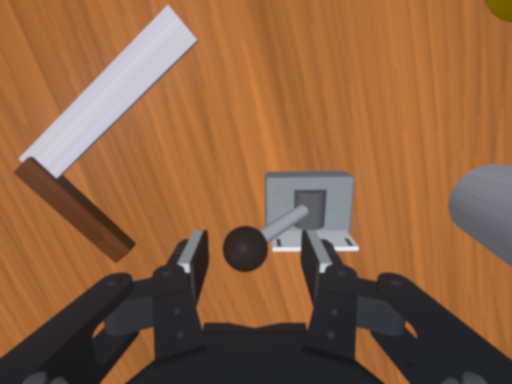

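The ball at (245,247) now sits between the fingers at columns 205 and 305. Next I sweep it up the arc.

>>> apply_moves([
  [[0,0.03,-0.025],[0,0,0],0.6],
  [[0,0.03,-0.022],[0,0,0],0.6],
  [[0,0.03,-0.018],[0,0,0],0.6],
  [[0,0.03,-0.015],[0,0,0],0.5],
  [[0,0.03,-0.01],[0,0,0],0.5],
  [[0,0.03,-0.008],[0,0,0],0.5],
  [[0,0.03,-0.004],[0,0,0],0.5],
  [[-0.009,0,0],[0,0,0],0.5],
])

```text
clock: 8.6
eef_pos: [0.5457, -0.2902, 0.1022]
tool_rot: [0.797, 0.604, 0.0, 0.0]
ft_force: [-0.0, 0.4, 0.0]
grip_width: 0.0426
grasp_force: 0.0
```

>>> apply_moves([
  [[0,0,0],[0,0,0],0.5],
  [[0,0,0],[0,0,0],0.5],
  [[0,0,0],[0,0,0],0.5],
  [[0,0,0],[0,0,0],0.4],
  [[0,0,0],[0,0,0],0.4],
  [[0,0,0],[0,0,0],0.4],
  [[0,0,0],[0,0,0],0.4],
  [[0,0,0],[0,0,0],0.4],
])

```text
clock: 9.27
eef_pos: [0.5442, -0.29, 0.1023]
tool_rot: [0.797, 0.604, 0.0, 0.0]
ft_force: [0.7, 0.1, -0.1]
grip_width: 0.0343
grasp_force: 0.0
```

Run:
```python
from plan import *
o=bot.get_obs();print(o['clock'],o['eef_pos'],o['grip_width'],o['ft_force'])
plan([.546,-.290,.104],frame([0,0,-1],XD),1)
```

```text
9.2667 [ 0.54420629 -0.28996386  0.10228289] 0.034307865552505076 [ 0.67200941  0.07358113 -0.10264308]
per row mm 2.5 deg 0.06
[0.002, 0.009, -0.009] [0.0, 0.0, 0.0003]
```

>>> apply_moves([
  [[0,0.009,-0.009],[0,0,0],0.4],
  [[0,0,0],[0,0,0],0.4],
  [[0,0,0],[0,0,0],0.32],
  [[0,0,0],[0,0,0],0.32],
  [[0,0,0],[0,0,0],0.31],
  [[0,0,0],[0,0,0],0.31],
  [[0,0,0],[0,0,0],0.31],
  [[0,0,0],[0,0,0],0.31],
])

```text
clock: 9.93
eef_pos: [0.5459, -0.2905, 0.104]
tool_rot: [0.797, 0.604, -0.0, -0.0]
ft_force: [0.5, 0.1, 0.4]
grip_width: 0.0264
grasp_force: 0.0
```

>>> apply_moves([
  [[0,0,0],[0,0,0],0.6],
  [[0,0,0],[0,0,0],0.6],
  [[0,0,0],[0,0,0],0.6],
  [[0,0,0],[0,0,0],0.6],
  [[0,0,-0.05],[0,0,0],0.6],
  [[0,0,-0.15],[0,0,0],0.6],
  [[0,0,-0.2],[0,0,0],0.6],
  [[0,0,-0.2],[0,0,0],0.6],
])

```text
clock: 10.6
eef_pos: [0.5451, -0.29, 0.225]
tool_rot: [0.797, 0.604, -0.001, -0.001]
ft_force: [1.4, -0.9, -0.0]
grip_width: 0.051
grasp_force: 0.0
```

>>> apply_moves([
  [[0,-0.1,-0.1],[0,0,0],0.6],
  [[0,-0.15,0],[0,0,0],0.6],
  [[0,-0.1,0],[0,0,0],0.6],
  [[0,0,0],[0,0,0],0.6],
  [[0,0,0],[0,0,0],0.6],
  [[0,0,0],[0,0,0],0.6],
  [[0,0,0],[0,0,0],0.6],
  [[0,0,0],[0,0,0],0.6],
])

```text
clock: 11.27
eef_pos: [0.4793, -0.2717, 0.2437]
tool_rot: [0.797, 0.604, -0.0, -0.0]
ft_force: [0.4, -0.6, -0.4]
grip_width: 0.0516
grasp_force: 0.0
```

Run:
```python
from plan import *
from fit import ball
snap('wrist','w4');snap('scene','s4');snap('top','t4')
for n in('w4','s4','t4'):
    X,p=cloud(n);Q=X.reshape(-1,3);C=p.reshape(-1,3).astype(int)
    B=Q[(np.linalg.norm(Q[:,:2]-[.54,-.288],axis=1)<.045)&(C.max(1)<80)&(Q[:,2]>.075)&(Q[:,2]<.125)]
    if len(B)>8: b=ball(B);print(n,len(B),b,'along',(b[:2]-[.546,-.29])@XD[:2],'across',(b[:2]-[.546,-.29])@[.271,.963])
    G=Q[(abs(Q[:,2]-.025)<.004)&(np.linalg.norm(Q[:,:2]-[.546,-.29],axis=1)<.06)&(C.max(1)<190)&(C[:,2]>=C[:,0]-5)]
    if len(G)>8: print(n,len(G),cv2.minAreaRect(G[:,:2].astype(np.float32)))
o=bot.get_obs();print(o['eef_pos'],o['clock'],o['joint_pos'])
u,v=proj('s4',[.546,-.29,.06])[0].astype(int)
cs=[cv2.resize(cv2.imread('pics/s4.png')[v-30:v+30,u-30:u+30],(384,384),interpolation=cv2.INTER_CUBIC),cv2.imread('pics/w4.png')[:,:416]]
cv2.imwrite('pics/c4.png',np.hstack(cs))
```

```text
w4 186 [ 0.49821886 -0.27644804  0.09079738] along -0.04968581561278454 across 0.00010184471624525605
w4 1174 ((0.5453906655311584, -0.2865835428237915), (0.04541929438710213, 0.06794504821300507), 75.04544830322266)
s4 40 [ 0.49769433 -0.27844436  0.09021989] along -0.04964994007257268 across -0.0019627589448539453
s4 247 ((0.5467159152030945, -0.29098498821258545), (0.045194678008556366, 0.06876223534345627), 75.40938568115234)
t4 13 [ 0.49343365 -0.27688881  0.09341612] along -0.0541745283500966 across -0.00161940850240176
t4 88 ((0.5432044267654419, -0.28879377245903015), (0.047186534851789474, 0.06533198058605194), 76.59185028076172)
[ 0.47896232 -0.27161885  0.24348677] 11.4167 [-5.15882657e-01  3.35128103e-01  1.95193120e-01  1.43161056e+00
  1.18387032e-05  1.32798229e+00]
```

View pics/c4.png

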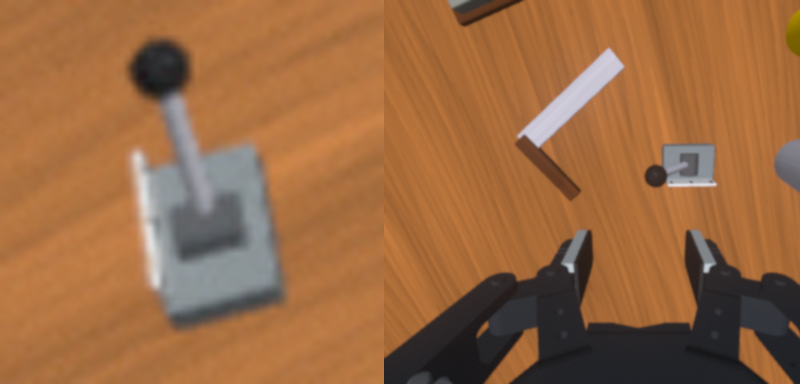

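The lever still hasn't moved: the ball is still at (.498,-.2765). I'll check where the fingertips were in the w3 picture.

Run:
```python
from plan import *
X,p=cloud('w3')
print('proj TCP',proj('w3',[[.505,-.2765,.082],[.498,-.2765,.0907],[.505,-.2765,.065]]))
for v,u in((240,190),(235,203),(240,320),(255,315),(265,195),(247,245),(262,245),(300,170)): print((u,v),X[v,u].round(4))
for n,b in(('w3',(180,215)),('w3',(298,335))):
    Q=X[225:300,b[0]:b[1]].reshape(-1,3);Q=Q[Q[:,2]>.05];print(Q.min(0).round(4),Q.max(0).round(4))
print(np.load('pics/w3.npz')['t'],np.load('pics/w3.npz')['r'],np.load('pics/w3.npz')['fov'])
B=X[228:268,226:266].reshape(-1,3);B=B[B[:,2]>.06];print(B.mean(0))
```

```text
proj TCP [[256.16987908 237.58379084]
 [244.41459078 247.35969395]
 [256.08767402 226.0386273 ]]
(190, 240) [ 0.477  -0.2558  0.1101]
(203, 235) [ 0.4824 -0.2569  0.1052]
(320, 240) [ 0.5383 -0.2726  0.1103]
(315, 255) [ 0.533  -0.2707  0.1255]
(195, 265) [ 0.4821 -0.2601  0.1282]
(245, 247) [ 0.5005 -0.2706  0.1022]
(245, 262) [ 0.4981 -0.2789  0.1027]
(170, 300) [ 0.4846 -0.2514  0.1625]
[ 0.4695 -0.2786  0.0945] [ 0.4915 -0.2514  0.1629]
[ 0.5263 -0.3122  0.05  ] [ 0.5541 -0.2625  0.163 ]
[-0.55928895 -0.12137959  0.20948318] [-2.82820067  0.38556715  0.06075742] 69.2817413864902
[ 0.50024058 -0.27247121  0.09885264]
```

Run:
```python
from plan import *
tcp=np.array([.479,-.2716,.2435]);Rt=frame([0,0,-1],XD)
for n in('w4','s4'):
    X,p=cloud(n);L=Rt.inv().apply(np.nan_to_num(X.reshape(-1,3),nan=9)-tcp)
    m=(abs(L[:,0])<.035)&(abs(L[:,1])<.07)&(L[:,2]>-.12)&(L[:,2]<.06)
    L=L[m];print(n,len(L),'zmax pct',np.percentile(L[:,2],[50,90,98,100]).round(4)) if len(L) else 0
    for s in(-1,1):
        F=L[(s*L[:,1]>0)];F=F[F[:,2]>F[:,2].max()-.012] if len(F) else F
        if len(F):print(s,len(F),F.min(0).round(4),F.max(0).round(4))
```

```text
w4 41502 zmax pct [-0.0889 -0.0615 -0.0303 -0.0141]
-1 276 [-0.01   -0.0383 -0.0266] [ 0.0129 -0.0247 -0.0146]
1 259 [-0.0098  0.026  -0.0261] [ 0.0128  0.0396 -0.0141]
s4 359 zmax pct [-0.0942 -0.0388 -0.0218 -0.0132]
-1 10 [ 0.0025 -0.031  -0.0282] [ 0.009  -0.024  -0.0163]
1 9 [-0.0039  0.0278 -0.0244] [ 0.0091  0.0384 -0.0132]
```

Both cameras agree: at this opening the fingertips are 14 mm behind the reported TCP, not ahead of it. The tool's effective reach is therefore about 25 mm shorter than stated, and I'll use the measured value.

>>> apply_moves([
  [[0,0.06,0.05],[0,0,0],0.6],
  [[0,0.067,0.1],[0,0,0],0.6],
  [[0,0,0.12],[0,0,0],0.6],
  [[0,0,0.12],[0,0,0],0.6],
  [[0,0,0.08],[0,0,0],0.6],
  [[0,0,0],[0,0,0],0.6],
  [[0,0,0],[0,0,0],0.6],
  [[0,0,0],[0,0,0],0.6],
])

```text
clock: 12.08
eef_pos: [0.5038, -0.2788, 0.1511]
tool_rot: [0.797, 0.604, 0.0, 0.001]
ft_force: [0.2, -1.0, 0.8]
grip_width: 0.0511
grasp_force: 0.0
```

Run:
```python
from plan import *
T=frame([0,0,-1],XD);o=bot.get_obs();print(o['eef_pos'],o['joint_vel'].round(2))
plan([.5036,-.2781,.056],T,1)
```

```text
[ 0.50380558 -0.27882123  0.15108608] [-0.   -0.02  0.01 -0.    0.    0.  ]
per row mm 95.1 deg 0.11
[0.003, -0.003, 0.475] [0.0005, 0.0001, 0.0003]
```

>>> apply_moves([
  [[0,0,0.08],[0,0,0],0.6],
  [[0,0,0.1],[0,0,0],0.6],
  [[0,0,0.1],[0,0,0],0.6],
  [[0,0,0.1],[0,0,0],0.6],
  [[0,0,0.085],[0,0,0],0.6],
  [[0,0,0],[0,0,0],0.6],
  [[0,0,0],[0,0,0],0.6],
  [[0,0,0],[0,0,0],0.6],
])

```text
clock: 12.75
eef_pos: [0.5045, -0.2792, 0.0591]
tool_rot: [0.797, 0.604, 0.001, 0.002]
ft_force: [0.4, -0.3, 0.4]
grip_width: 0.0512
grasp_force: 0.0
```

>>> apply_moves([
  [[0,0.03,-0.028],[0,0,0],0.6],
  [[0,0.03,-0.024],[0,0,0],0.6],
  [[0,0.03,-0.02],[0,0,0],0.6],
  [[0,0.03,-0.016],[0,0,0],0.5],
  [[0,0.03,-0.012],[0,0,0],0.5],
  [[0,0.03,-0.01],[0,0,0],0.5],
  [[0,0.03,-0.005],[0,0,0],0.5],
  [[0,0,0],[0,0,0],0.4],
])

```text
clock: 13.42
eef_pos: [0.5451, -0.2903, 0.0802]
tool_rot: [0.797, 0.604, 0.0, 0.001]
ft_force: [-0.6, 0.6, 0.5]
grip_width: 0.0346
grasp_force: 0.2
```

>>> apply_moves([
  [[0,0,0],[0,0,0],0.4],
  [[0,0,0],[0,0,0],0.4],
  [[0,0,0],[0,0,0],0.4],
  [[0,0,0],[0,0,0],0.4],
  [[0,0,0],[0,0,0],0.4],
  [[0,0,0],[0,0,0],0.4],
  [[0,0,0],[0,0,0],0.4],
  [[0,0,0],[0,0,0],0.4],
])

```text
clock: 14.08
eef_pos: [0.5434, -0.2898, 0.0801]
tool_rot: [0.797, 0.604, 0.0, 0.0]
ft_force: [0.1, -0.5, 0.6]
grip_width: 0.0344
grasp_force: 0.0
```

Run:
```python
from plan import *
from fit import ball
snap('wrist','w5')
o=bot.get_obs();print(o['clock'],o['eef_pos'],o['grip_width'],o['ft_force'])
plan([.546,-.290,.079],frame([0,0,-1],XD),1)
tcp=o['eef_pos'];Rt=R.from_quat(o['tool_rot'])
X,p=cloud('w5');Q=X.reshape(-1,3);C=p.reshape(-1,3).astype(int)
a=X[215:275,225:290].reshape(-1,3);a=a[(a[:,2]>.06)&(a[:,2]<.125)]; print(len(a),a.mean(0),a.max(0))
L=Rt.inv().apply(np.nan_to_num(Q,nan=9)-tcp);L=L[(abs(L[:,0])<.035)&(abs(L[:,1])<.07)&(L[:,2]>-.12)&(L[:,2]<.03)]
for s in(-1,1):
    F=L[s*L[:,1]>.014];F=F[F[:,2]>F[:,2].max()-.012];print(s,F.min(0).round(4),F.max(0).round(4))
```

```text
14.1333 [ 0.54343122 -0.28977702  0.08004353] 0.03409093968667642 [ 0.10419269 -0.15004788  0.10440523]
per row mm 2.8 deg 0.06
[0.002, 0.013, 0.005] [0.0, 0.0, 0.0003]
2307 [ 0.54493456 -0.28403574  0.10886152] [ 0.56484056 -0.27490475  0.12054247]
-1 [-0.0219 -0.0211  0.0266] [-0.0188 -0.0182  0.0296]
1 [-0.0213  0.0144  0.0259] [-0.018   0.0217  0.0299]
```

View pics/w5.png

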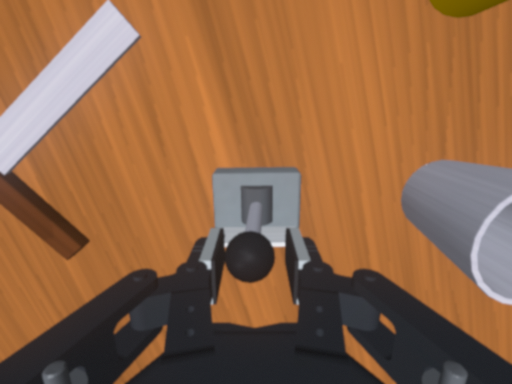

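The ball at (250,257) is now between the fingers and the lever is nearly up. I'll shift 2.5 mm and close to centre it.

>>> apply_moves([
  [[0,0.013,0],[0,0,0],0.4],
  [[0,0,0],[0,0,0],0.4],
  [[0,0,0],[0,0,0],0.32],
  [[0,0,0],[0,0,0],0.31],
  [[0,0,0],[0,0,0],0.31],
  [[0,0,0],[0,0,0],0.31],
  [[0,0,0],[0,0,0],0.31],
  [[0,0,0],[0,0,0],0.31],
])

```text
clock: 14.8
eef_pos: [0.5459, -0.2904, 0.08]
tool_rot: [0.797, 0.604, -0.0, -0.0]
ft_force: [-1.0, 0.1, 0.7]
grip_width: 0.0264
grasp_force: 0.4
```

>>> apply_moves([
  [[0,0,0],[0,0,0],0.6],
  [[0,0,0],[0,0,0],0.6],
  [[0,0,0],[0,0,0],0.6],
  [[0,0,0],[0,0,0],0.6],
  [[0,0,-0.05],[0,0,0],0.6],
  [[0,0,-0.15],[0,0,0],0.6],
  [[0,0,-0.2],[0,0,0],0.6],
  [[0,0,-0.2],[0,0,0],0.6],
])

```text
clock: 15.47
eef_pos: [0.5451, -0.29, 0.201]
tool_rot: [0.797, 0.604, -0.001, -0.001]
ft_force: [1.3, -0.8, -0.3]
grip_width: 0.0513
grasp_force: 0.0
```

>>> apply_moves([
  [[0,-0.1,-0.15],[0,0,0],0.6],
  [[0,-0.15,-0.1],[0,0,0],0.6],
  [[0,-0.1,0],[0,0,0],0.6],
  [[0,0,0],[0,0,0],0.6],
  [[0,0,0],[0,0,0],0.6],
  [[0,0,0],[0,0,0],0.6],
  [[0,0,0],[0,0,0],0.6],
  [[0,0,0],[0,0,0],0.6],
])

```text
clock: 16.13
eef_pos: [0.479, -0.2716, 0.2492]
tool_rot: [0.797, 0.604, -0.0, -0.001]
ft_force: [-0.2, -0.6, -0.0]
grip_width: 0.0514
grasp_force: 0.0
```

```bash
cat > lev.py <<'E'
from plan import *
from fit import ball
import sys
for n,t in zip(('wrist','scene','top'),sys.argv[1:]):
    snap(n,t)
    X,p=cloud(t);Q=X.reshape(-1,3);C=p.reshape(-1,3).astype(int)
    B=Q[(np.linalg.norm(Q[:,:2]-[.54,-.288],axis=1)<.045)&(C.max(1)<80)&(Q[:,2]>.075)&(Q[:,2]<.125)]
    G=Q[(abs(Q[:,2]-.025)<.004)&(np.linalg.norm(Q[:,:2]-[.546,-.29],axis=1)<.06)&(C.max(1)<190)&(C[:,2]>=C[:,0]-5)]
    if len(B)>8: b=ball(B);print(t,len(B),b,'along',(b[:2]-[.546,-.29])@XD[:2],'across',(b[:2]-[.546,-.29])@[.271,.963])
    if len(G)>8: print(t,len(G),cv2.minAreaRect(G[:,:2].astype(np.float32)))
o=bot.get_obs();print(o['eef_pos'],o['clock'],o['joint_pos'])
E
python3 lev.py w6 s6 t6
python3 - <<'E'
from plan import *
im=cv2.imread('pics/s6.png');u,v=proj('s6',[.546,-.29,.06])[0].astype(int)
a=cv2.resize(im[v-30:v+30,u-30:u+30],(384,384),interpolation=cv2.INTER_CUBIC);w=cv2.imread('pics/w6.png')
cv2.imwrite('pics/c6.png',np.hstack([a,w[:,96:]]))
E
```

```text
w6 384 [ 0.54618634 -0.28939551  0.1062669 ] along 1.5630117368651755e-05 across 0.0006326230867928619
w6 1098 ((0.5451604127883911, -0.28763025999069214), (0.047304533421993256, 0.06786416471004486), 75.79595184326172)
s6 64 [ 0.54429567 -0.29220964  0.10715076] along -0.0010424540193197667 across -0.002589757579964098
s6 238 ((0.5465162396430969, -0.2905641496181488), (0.04653974622488022, 0.06882187724113464), 72.57621002197266)
t6 31 [ 0.54228786 -0.28860905  0.10675028] along -0.003951739725867353 across 0.0003334975020008815
t6 94 ((0.542670488357544, -0.2870260775089264), (0.04603857547044754, 0.0671604722738266), 75.50027465820312)
[ 0.4788661  -0.27155501  0.24923393] 16.2833 [-5.15872075e-01  3.33987984e-01  2.08351533e-01  1.44641692e+00
  1.89551582e-05  1.32798016e+00]
```

View pics/c6.png

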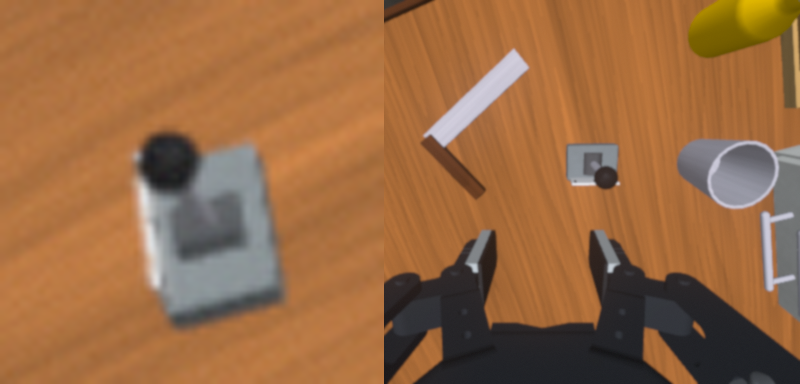

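The lever now stands upright, with the ball within about 1 mm of the base centre in all three cameras. On to the chisel.

Run:
```python
from plan import *
z=np.load('pics/w6.npz');M=R.from_rotvec(z['r']);C=-M.inv().apply(z['t']);Rt=frame([0,0,-1],XD)
print('cam in tool',Rt.inv().apply(C-[.4789,-.2716,.2492]), Rt.inv().apply(M.as_matrix()[2]))
plan([.5606,-.0196,.26],frame([0,0,-1],[-.025,1,0]),16)
```

```text
cam in tool [ 0.07391984  0.00046571 -0.15352247] [-2.86277560e-01 -7.37222219e-04  9.58146448e-01]
per row mm 16.6 deg 6.69
[0.083, 0.003, -0.003] [-0.0, -0.0, -0.0372]
[0.082, 0.013, -0.003] [-0.0, -0.0, -0.0372]
[0.08, 0.022, -0.003] [-0.0, -0.0, -0.0372]
[0.077, 0.032, -0.003] [-0.0, -0.0, -0.0372]
[0.072, 0.04, -0.003] [-0.0, -0.0, -0.0372]
[0.067, 0.048, -0.003] [-0.0, -0.0, -0.0372]
[0.061, 0.056, -0.003] [-0.0, -0.0, -0.0372]
[0.054, 0.063, -0.003] [-0.0, -0.0, -0.0372]
[0.046, 0.069, -0.003] [-0.0, -0.0, -0.0372]
[0.038, 0.073, -0.003] [-0.0, -0.0, -0.0372]
[0.029, 0.077, -0.003] [-0.0, -0.0, -0.0372]
[0.02, 0.08, -0.003] [-0.0, -0.0, -0.0372]
[0.011, 0.082, -0.003] [-0.0, -0.0, -0.0372]
[0.001, 0.083, -0.003] [-0.0, -0.0, -0.0372]
[-0.009, 0.082, -0.003] [-0.0, -0.0, -0.0372]
[-0.018, 0.081, -0.003] [-0.0, -0.0, -0.0372]
```

>>> apply_moves([
  [[0.083,0.003,-0.01],[0,0,-0.0372],0.6],
  [[0.082,0.013,-0.01],[0,0,-0.0372],0.6],
  [[0.08,0.022,-0.01],[0,0,-0.0372],0.6],
  [[0.077,0.032,-0.01],[0,0,-0.0372],0.6],
  [[0.072,0.04,-0.01],[0,0,-0.0372],0.6],
  [[0.067,0.048,-0.01],[0,0,-0.0372],0.6],
  [[0.061,0.056,-0.01],[0,0,-0.0372],0.6],
  [[0.054,0.063,-0.01],[0,0,-0.0372],0.6],
])

```text
clock: 16.95
eef_pos: [0.5197, -0.1446, 0.2657]
tool_rot: [0.436, 0.9, -0.0, -0.0]
ft_force: [0.9, -0.0, -0.5]
grip_width: 0.0511
grasp_force: 0.0
```

>>> apply_moves([
  [[0.046,0.069,-0.01],[0,0,-0.0372],0.6],
  [[0.038,0.073,-0.01],[0,0,-0.0372],0.6],
  [[0.029,0.077,-0.01],[0,0,-0.0372],0.6],
  [[0.02,0.08,-0.01],[0,0,-0.0372],0.6],
  [[0.011,0.082,0],[0,0,-0.0372],0.6],
  [[0.001,0.083,0],[0,0,-0.0372],0.6],
  [[-0.009,0.082,0],[0,0,-0.0372],0.6],
  [[-0.018,0.081,0],[0,0,-0.0372],0.6],
])

```text
clock: 17.62
eef_pos: [0.5606, -0.0188, 0.2736]
tool_rot: [-0.016, 1.0, 0.0, -0.0]
ft_force: [1.5, -0.1, 0.2]
grip_width: 0.0511
grasp_force: 0.0
```

>>> apply_moves([
  [[0,0,0],[0,0,0],0.6],
  [[0,0,0],[0,0,0],0.6],
  [[0,0,0],[0,0,0],0.6],
  [[0,0,0],[0,0,0],0.6],
  [[0,0,0],[0,0,0],0.6],
  [[0,0,0],[0,0,0],0.6],
  [[0,0,0],[0,0,0],0.6],
  [[0,0,0],[0,0,0],0.6],
])

```text
clock: 18.28
eef_pos: [0.5601, -0.02, 0.2741]
tool_rot: [-0.012, 1.0, -0.0, 0.0]
ft_force: [-0.3, -0.5, 0.2]
grip_width: 0.0514
grasp_force: 0.0
```

Run:
```python
from plan import *
from fit import cyl
snap('wrist','w7')
o=bot.get_obs();print(o['clock'],o['eef_pos'],o['joint_pos'])
X,p=cloud('w7');Q=X.reshape(-1,3)
H=Q[(abs(Q[:,1]+.019)<.028)&(Q[:,0]>.51)&(Q[:,0]<.61)&(Q[:,2]>.14)&(Q[:,2]<.225)]
c,u,t,e=cyl(H,UC);top=c+u*np.percentile(t,99);print(len(H),c,u,'top',top,e,'grip',top-.037*u, 'at z.1686',c+u*(.1686-c[2])/u[2])
plan([.5606,-.0196,.14],frame([0,0,-1],[-.025,1,0]),1)
```

```text
18.3333 [ 0.56013977 -0.0199128   0.27406538] [-3.55010743e-02  3.50156181e-01  2.94970844e-01  1.51555260e+00
 -5.98957727e-05 -6.06677407e-02]
1507 [ 0.55293381 -0.01752014  0.17706799] [-0.71649493 -0.02058057  0.69728865] top [ 0.5377359  -0.01795669  0.1918585 ] 0.0020198046031465956 grip [ 0.56424621 -0.0171952   0.16605882] at z.1686 [ 0.56163504 -0.01727021  0.1686    ]
per row mm 134.1 deg 0.01
[-0.002, 0.002, 0.67] [-0.0, 0.0, 0.0001]
```

View pics/w7.png

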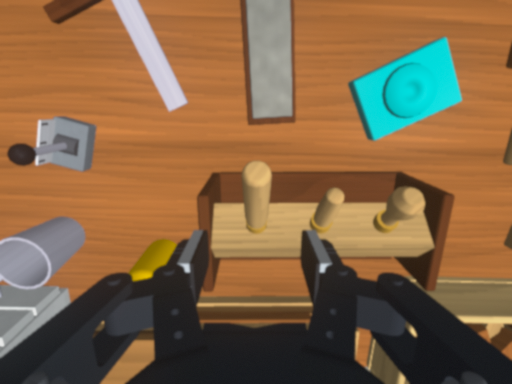

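The handle at (257,195) is centred between the fingers. I'll descend and grip.

>>> apply_moves([
  [[0,0.006,0.06],[0,0,0],0.6],
  [[0,0,0.1],[0,0,0],0.6],
  [[0,0,0.12],[0,0,0],0.6],
  [[0,0,0.12],[0,0,0],0.6],
  [[0,0,0.12],[0,0,0],0.6],
  [[0,0,0.1],[0,0,0],0.6],
  [[0,0,0.05],[0,0,0],0.6],
  [[0,0,0],[0,0,0],0.6],
])

```text
clock: 19.0
eef_pos: [0.5582, -0.0184, 0.1374]
tool_rot: [-0.013, 1.0, 0.0, -0.003]
ft_force: [0.3, -0.2, 1.2]
grip_width: 0.0517
grasp_force: 0.0
```

>>> apply_moves([
  [[0,0,0],[0,0,0],0.6],
  [[0,0,0],[0,0,0],0.6],
  [[0,0,0],[0,0,0],0.5],
  [[0,0,0],[0,0,0],0.4],
  [[0,0,0],[0,0,0],0.3],
  [[0,0,0],[0,0,0],0.2],
  [[0,0,0],[0,0,0],0],
  [[0,0,0],[0,0,0],0],
])

```text
clock: 19.67
eef_pos: [0.5605, -0.0183, 0.1411]
tool_rot: [-0.013, 1.0, 0.0, 0.001]
ft_force: [-1.9, 0.4, 5.9]
grip_width: 0.0254
grasp_force: 58.7
```

>>> apply_moves([
  [[0,0,0],[0,0,0],0],
  [[0,0,0],[0,0,0],0],
  [[0,0,0],[0,0,0],0],
  [[0,0,0],[0,0,0],0],
  [[0,0,0],[0,0,0],0],
  [[0,0,0],[0,0,0],0],
  [[0,0,0],[0,0,0],0],
  [[0,0,0],[0,0,0],0],
])

```text
clock: 20.33
eef_pos: [0.5605, -0.0183, 0.1411]
tool_rot: [-0.013, 1.0, 0.0, 0.001]
ft_force: [-1.3, 0.5, 6.1]
grip_width: 0.0259
grasp_force: 58.7
```

Run:
```python
from plan import *
o=bot.get_obs();print(o['clock'],o['eef_pos'],o['ft_torque'])
T=frame([0,0,-1],[-.025,1,0]);p=o['eef_pos'];u=UC/np.linalg.norm(UC)
plan(p+.13*u,T,1,p,T)
```

```text
20.3333 [ 0.56052438 -0.01834569  0.14107009] [0.11396994 0.2266463  0.02570147]
per row mm 130.0 deg 0.00
[0.46, -0.0, -0.46] [0.0, 0.0, 0.0]
```

>>> apply_moves([
  [[0.01,0,-0.01],[0,0,0],0],
  [[0.02,0,-0.02],[0,0,0],0],
  [[0.03,0,-0.03],[0,0,0],0],
  [[0.03,0,-0.03],[0,0,0],0],
  [[0.03,0,-0.03],[0,0,0],0],
  [[0.03,0,-0.03],[0,0,0],0],
  [[0.03,0,-0.03],[0,0,0],0],
  [[0.02,0,-0.02],[0,0,0],0],
])

```text
clock: 21.0
eef_pos: [0.5195, -0.0195, 0.1811]
tool_rot: [-0.013, 1.0, -0.0, 0.0]
ft_force: [3.0, -0.0, -0.5]
grip_width: 0.0254
grasp_force: 59.0
```

>>> apply_moves([
  [[0.03,0,-0.03],[0,0,0],0],
  [[0.03,0,-0.03],[0,0,0],0],
  [[0.04,0,-0.04],[0,0,0],0],
  [[0.04,0,-0.04],[0,0,0],0],
  [[0.04,0,-0.04],[0,0,0],0],
  [[0.04,0,-0.04],[0,0,0],0],
  [[0.03,0,-0.03],[0,0,0],0],
  [[0.02,0,-0.02],[0,0,0],0],
])

```text
clock: 21.67
eef_pos: [0.4646, -0.0209, 0.2346]
tool_rot: [-0.013, 1.0, -0.0, -0.001]
ft_force: [0.2, -0.4, -1.6]
grip_width: 0.0256
grasp_force: 59.3
```

```bash
cat > ch.py <<'E'
from plan import *
import sys
t=sys.argv[1];snap('scene',t);o=bot.get_obs();print(o['clock'],o['eef_pos'],o['grip_width'],o['grasp_force'],o['ft_force'],o['joint_pos'].round(3))
Rt=R.from_quat(o['tool_rot']);X,p=cloud(t);Q=X.reshape(-1,3);C=p.reshape(-1,3).astype(int)
L=Rt.inv().apply(np.nan_to_num(Q,nan=9)-o['eef_pos'])
m=(abs(L[:,1])<.022)&(np.linalg.norm(L,axis=1)<.24)&(L[:,2]>-.09)&(Q[:,2]>.14)
wood=m&(C[:,0]>C[:,2]+30)&(C[:,0]>110);br=m&(C.min(1)>110)
A=Q[wood|br];c=A.mean(0);u=np.linalg.svd(A-c,full_matrices=False)[2][0];u*=-np.sign(u[0]);s=(A-c)@u
print('n',wood.sum(),br.sum(),'axis',u,'elev',np.degrees(np.arcsin(u[2])),'ends',c+u*s.min(),c+u*s.max(),'zmin',A[:,2].min())
E
python3 ch.py s8
```

```text
21.7167 [ 0.46464579 -0.02092081  0.23525026] 0.025372870750466472 59.30700212717056 [-0.91236877 -0.06067658 -0.56205211] [-0.045  0.165 -0.05   1.356 -0.    -0.071]
n 392 227 axis [-0.65621586 -0.01374411  0.75444804] elev 48.97716421782289 ends [ 0.58878746 -0.02066444  0.13750443] [ 0.44927609 -0.02358643  0.29789994] zmin 0.14016967579734568
```

>>> apply_moves([
  [[0.03,0,-0.05],[0,0,0],0],
  [[0.03,0,-0.08],[0,0,0],0],
  [[0,0,-0.1],[0,0,0],0],
  [[0,0,-0.12],[0,0,0],0],
  [[0,0,-0.12],[0,0,0],0],
  [[0,0,-0.12],[0,0,0],0],
  [[0,0,-0.1],[0,0,0],0],
  [[0,0,-0.05],[0,0,0],0],
])

```text
clock: 22.38
eef_pos: [0.4545, -0.0212, 0.385]
tool_rot: [-0.013, 1.0, -0.0, 0.002]
ft_force: [-0.1, 0.4, -2.3]
grip_width: 0.0253
grasp_force: 59.4
```

>>> apply_moves([
  [[0,0,0],[0,-0.01,0],0],
  [[0,0,0],[0,-0.015,0],0],
  [[0,0,0],[0,-0.02,0],0],
  [[0,0,0],[0,-0.02,0],0],
  [[0,0,0],[0,-0.02,0],0],
  [[0,0,0],[0,-0.02,0],0],
  [[0,0,0],[0,-0.02,0],0],
  [[0,0,0],[0,-0.02,0],0],
])

```text
clock: 23.05
eef_pos: [0.4534, -0.0211, 0.382]
tool_rot: [-0.013, 0.974, 0.003, 0.227]
ft_force: [-0.4, 0.5, -2.0]
grip_width: 0.0254
grasp_force: 59.4
```

>>> apply_moves([
  [[0,0,0],[0,-0.02,0],0],
  [[0,0,0],[0,-0.02,0],0],
  [[0,0,0],[0,-0.02,0],0],
  [[0,0,0],[0,-0.02,0],0],
  [[0,0,0],[0,-0.015,0],0],
  [[0,0,0],[0,-0.01,0],0],
  [[0,0,0],[0,0,0],0],
  [[0,0,0],[0,0,0],0],
])

```text
clock: 23.72
eef_pos: [0.4532, -0.0212, 0.3814]
tool_rot: [-0.012, 0.924, 0.005, 0.382]
ft_force: [-0.6, -0.5, -1.7]
grip_width: 0.0256
grasp_force: 59.3
```

```bash
python3 ch.py s9
python3 - <<'E'
from plan import *
im=cv2.imread('pics/s9.png');cv2.imwrite('pics/s9b.png',cv2.resize(im,(800,600),interpolation=cv2.INTER_CUBIC))
E
```

```text
23.7667 [ 0.45389186 -0.02119209  0.38210874] 0.025704353061058487 59.33807194232941 [ 0.40946095 -0.34807995 -0.56595725] [-0.116 -0.485 -0.505  0.771  0.1   -0.1  ]
n 514 698 axis [-0.99651116 -0.03122726  0.0773974 ] elev 4.438983795298602 ends [ 0.63089018 -0.01902917  0.39858973] [ 0.3860992  -0.02670008  0.41760224] zmin 0.39051526732842257
```

View pics/s9b.png

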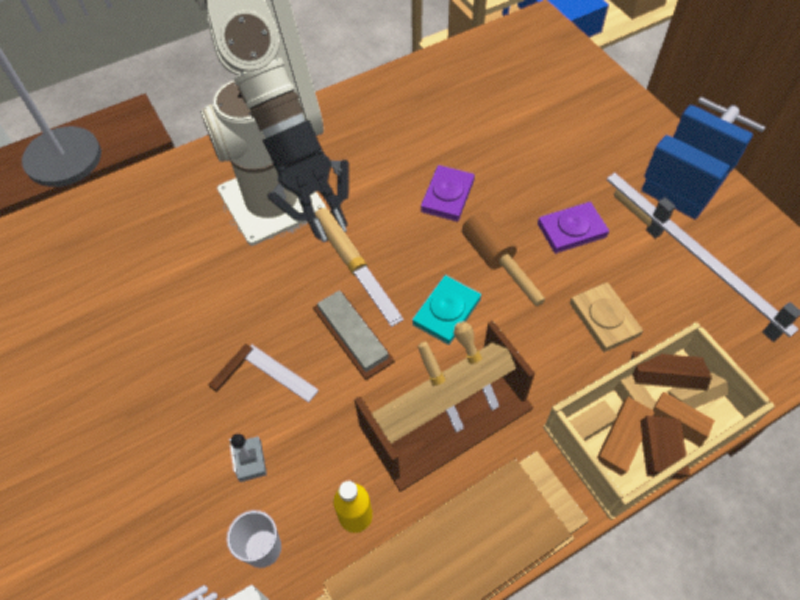

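The chisel is held roughly level, with the blade ending at (395,322). The short tools and the other objects are unmoved. I'll measure the tilt more exactly.

```bash
cat > el.py <<'E'
from plan import *
from fit import cyl
from scipy.optimize import least_squares
import sys
for n in('scene','top'):
    t=sys.argv[1]+n[0];snap(n,t);X,p=cloud(t);Q=X.reshape(-1,3);C=p.reshape(-1,3).astype(int)
    z=np.load(f'pics/{t}.npz')
    m=(abs(Q[:,1]+.022)<.03)&(Q[:,0]<.68)&(Q[:,2]>.36)&(Q[:,2]<.45)
    for k,lo,hi in(('blade',.555,.68),('handle',.455,.53)):
        A=Q[m&(Q[:,0]>lo)&(Q[:,0]<hi)]
        if len(A)<15: continue
        if k=='blade':
            q=least_squares(lambda q:A[:,2]-q[0]-q[1]*(A[:,0]-.6)-q[2]*(A[:,1]+.02),[.4,0,0],loss='soft_l1',f_scale=.001).x
            print(t,k,len(A),A[:,0].min(),A[:,0].max(),'elev',np.degrees(np.arctan(-q[1])),'z@.6',q[0])
        else:
            g=lambda q:np.hypot((A[:,2]-q[0]-q[1]*(A[:,0]-.5)),A[:,1]-q[2]-q[3]*(A[:,0]-.5))-.0135
            q=least_squares(g,[A[:,2].mean()-.01,0,-.02,0],loss='soft_l1',f_scale=.001).x
            print(t,k,len(A),'elev',np.degrees(np.arctan(-q[1])),'z@.5',q[0])
o=bot.get_obs();print(o['clock'],o['joint_vel'].round(3),o['grip_width'])
E
python3 el.py e1
```

```text
e1s blade 285 0.5550086161996513 0.6318278184001216 elev 1.547526456318985 z@.6 0.4027532304166131
e1s handle 332 elev 1.470562623816525 z@.5 0.40072763003568534
e1t blade 160 0.5553353633115471 0.6306258852500178 elev 0.8033605535503493 z@.6 0.4034362981630579
e1t handle 201 elev 1.206881015715357 z@.5 0.4017021263654407
23.8667 [ 0.002  0.008  0.003 -0.007  0.001 -0.001] 0.025705969758825168
```

The tilt is about 1.3°. One idle call to confirm it is steady, then a final check of the lever and the chisel.

>>> apply_moves([
  [[0,0,0],[0,0,0],0],
  [[0,0,0],[0,0,0],0],
  [[0,0,0],[0,0,0],0],
  [[0,0,0],[0,0,0],0],
  [[0,0,0],[0,0,0],0],
  [[0,0,0],[0,0,0],0],
  [[0,0,0],[0,0,0],0],
  [[0,0,0],[0,0,0],0],
])

```text
clock: 24.53
eef_pos: [0.4542, -0.0212, 0.382]
tool_rot: [-0.012, 0.924, 0.005, 0.383]
ft_force: [-0.7, -0.5, -1.5]
grip_width: 0.0256
grasp_force: 59.4
```

```bash
python3 el.py e2; python3 lev.py w9 s10 t10; python3 -c "
from workcell import bot
print(bot.job_done())"
```

```text
e2s blade 286 0.5554128801058382 0.6322377108727355 elev 0.9149625387326901 z@.6 0.402846485018896
e2s handle 332 elev 2.570828325771664 z@.5 0.40064561615773614
e2t blade 160 0.5553672137218009 0.6297694925155919 elev 0.4771483290131994 z@.6 0.40333122601978005
e2t handle 204 elev 1.30386216561366 z@.5 0.40092754882364406
24.6333 [ 0.     0.    -0.    -0.001 -0.001  0.   ] 0.025360249051948714
w9 324 [ 0.54590833 -0.28927088  0.10604949] along -0.0002858685216002899 across 0.0006772988245689611
w9 1073 ((0.5444064140319824, -0.28662434220314026), (0.046356938779354095, 0.06896847486495972), 74.87020111083984)
s10 64 [ 0.54435532 -0.29276532  0.10656722] along -0.0008344289567438272 across -0.0031087138670366885
s10 238 ((0.5466542840003967, -0.2905707359313965), (0.04723147675395012, 0.06888335943222046), 72.4547348022461)
t10 31 [ 0.54303005 -0.2908241   0.10636237] along -0.0026367263245027825 across -0.001598468318094558
t10 106 ((0.542363166809082, -0.286827027797699), (0.045073121786117554, 0.06721985340118408), 75.84300994873047)
[ 0.45419339 -0.02118168  0.38202982] 24.7833 [-0.11569622 -0.48464491 -0.50613635  0.7688536   0.09982038 -0.10038532]
the job is handed in; nothing more can be done
None
```

The job is handed in at about 25 s: the dimmer lever stands upright (ball within about 2 mm of the base centre), and the long chisel is held steady, level to within about 3° and roughly 0.40 m above the bench, with everything else left in place.

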